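Blow out the bayonet socket, then seat and hold the lamp module

ROBOT

A 6-joint arm with a two-finger parallel gripper is mounted at the origin on a cart in front of the work surface, level with it; the furniture and walls round the work are solid. World frame = base frame: x ahead of the robot, y to its left, z up, the work surface at z = 0. Lengths are in mm, angles in rad, forces in N, time in s.
With the tool pointing down it reaches from about 300 to 750 mm from the base axis. Payload 8.5 kg.
Tool frame: the origin (TCP) lies between the finger pads, 19 mm behind the fingertips; this is the grasp point; z points along the fingers, y is the line along which they close (so a half turn about z gives the same grasp; the last joint's range is limited). The gripper opens to 85 mm and grips with 20 to 120 N. Pads are 22 mm wide; open, the fingers measure 114 mm over their backs; the gripper's body (76 mm by 85 mm) begins 54 mm behind the grasp point. The pads swing forward as they close: fully open they stand 13 mm farther back than shut.
Start: joints at [-1.408, 0.381, 1.297, -0, 1.464, -0.215], TCP at [202.875, -511.197, 250.022] pointing down, gripper open.
Joint ranges: [-3.11, 3.11], [-0.89, 2.33], [0.22, 2.48], [-1.42, 4.56], [0.17, 2.85], [-2.88, 2.88]. Speed limits (rad/s): [2.39, 2.39, 3.14, 3.14, 3.14, 3.14].

INTERFACE

Orientations are given as a unit quaternion [w, x, y, z].
In Python, from bench import * gives the robot as it stands.
- The arm moves only by the tool carry_out, never from a script. Its argument "rows" is a list of rows, each an object of numbers: "dx", "dy", "dz": the shift along the tool's x, y, z in m; "ax", "ay", "az": the turn, a rotation vector about the tool's x, y, z in degrees; "hand": the finger opening in m, from 0 to 0.0854. In form: [{"dx": .., "dy": .., "dz": .., "ax": .., "ay": .., "az": .., "hand": ..}, ...]. A call has 1 to 20 rows; each row shifts and turns the commanded pose from where the row before left it, along the tool's axes as they then stand; what a row does not reach is not made up. A row lasts 1/8 s, in which the tool goes at most 62.5 mm and 10.7 degrees, less where a joint would pass 70% of its speed; a pose out of reach is approached as far as the arm can. A call is refused whole if a number of a shift passes 0.0625 or a number of a turn 10.7, either way. A call with a gripper value outside its range is refused whole. The fingers move at their own pace and stop on an object; "force" is the grip in N (left out, the last holds). Time passes only in rows, so rows that do not move let the fingers close. It gives the time, the measured TCP pose, the force, the opening and the grip force at its end, in the units of the state.
- get_obs(): the state, without advancing time (a new reading comes with each control period).
- camera(name): name is "side" or "top"; returns a dict with "pixels" (420x560x3 uint8, red, green, blue), "z_map" (420x560 float32, mm along the optical axis (not along the pixel's ray), 0 where there is no reading), "vertical_fov" (degrees; the focal length in pixels is half the picture's height over the tangent of half this angle, whatever the lens; pixels are square), "cx", "cy" (the principal point, pixels), "extrinsics" (4x4, takes a point from camera to world coordinates). Camera axes: x right, y down, z forward; pixel columns grow to the right and rows downward; lengths in mm; the calibration is good to about 2 mm. A picture is of the moment at which its call begins.
- sign_off(): hands the job in; it is judged then, once.
The state is a dict: "clock": time; "joint_pos": joint angles; "joint_vel": joint speeds; "joint_torque": joint torques, N m; "position": TCP position; "tool_rot": TCP orientation; "ft_force": force on the tool from outside, world axes, zero at the start; "ft_torque": the same for the moment, N m; "gripper_width": finger opening in mm; "finger_force": force on a finger pad.
Only numpy, scipy, OpenCV 4.12 (cv2) and the standard library are available. Lean on these libraries where they do the work, as an engineer would, in place of code of your own. Each camera call takes 0.05 s, during which the arm holds its last target. There are 200 camera calls.

TASK

Clean the lamp test socket by squeezing the red trigger of the blue air gun fully against its grip and letting it spring back. Then take the orange-handled lamp module from its grey stand, pass its two lugs down through the socket's two slots, push it fully home against the spring and turn it clockwise (seen from above) about a quarter turn to the stop. Finish while still gripping it and holding it there, pushed in and turned, because the socket springs back when let go; do not disturb the bottles and other loose things on the table.

Things in the scene. Friction and masses are not known exactly. Their poses are not given: they have to be found in the camera images.
- test_fixture: fixed aluminium base plate, 130 mm (x) by 310 mm (y), 10 mm thick; origin: centre of its underside. The black socket stands at (0, -105) mm; a blue air gun lies on its side on posts at the +y end: barrel along y at x = 32 mm, 70 mm above the table, 12 mm radius; handle pointing to -x. Its thin steel nozzle (top 86 mm above the table) ends 64 mm from the socket axis.
- gun_grip (a point): centre of the gun's fixed blue handle, 70 mm above the table; a bar along the fixture's x, 24 mm thick in y, 26 mm tall. The trigger is on its -y side. Pinch handle and trigger together from above, fingers closing along the fixture's y: 50 mm over both at rest, about 38 mm squeezed; nothing but the base plate below the fingers.
- trigger_pad (a point): point on the red trigger where a finger presses (32 mm from its upright hinge, which lies to +x); at rest 34 mm to -y of gun_grip. The trigger is 8 mm thick, 20 mm tall, 50 mm long, pressed towards the handle (+y) with about 2 to 5 N.
- gun_trigger (a joint): trigger angle in rad: 0 released, 0.40 fully squeezed; sprung back to 0.
- socket: fixed upright black bayonet socket with steel rim, 68 mm across; origin on its axis, 10 mm above the table, z up. Its x axis runs through the two entry slots (14 mm wide, out to 27 mm from the axis, at +x and -x, each with a white mark on the outside). Bore 39 mm; the rim is 6 mm thick, the lugs turn beneath it.
- socket_mouth (a point): centre of the socket's upper rim face, 60 mm above the table.
- socket_depth (a joint): how far the sprung brass plunger in the socket is pushed down, m: 0 free; the module touches it with its flange about 14 mm above the rim; 0.014 with the flange on the rim; about 0.0125 when the turned lugs bear up under the rim. Force about 3 N at first, 7.5 N at full depth.
- socket_turn (a joint): clockwise turn of the brass plunger in rad, 0 at rest, 1.1 at the stop, sprung back (0.07 N m at first, 0.20 N m at the stop). The module picks it up after about 0.35 rad of free turn, so the stop comes about 1.45 rad after the slots.
- lamp_module: loose lamp module, 120 g. Origin: centre of the underside of its black flange (62 mm across, 6 mm thick), z up; x runs along the orange grip bar and the two lugs (half a turn is the same). Bar 46 mm along x, 16 mm thick, up to 39 mm above the origin. Below: a 35 mm plug with tapered nose, 24 mm long; lugs 8 mm wide, out to 25.5 mm from the axis, 7.5 to 12.5 mm below the flange.
- lamp_grip (a point): middle of the orange grip bar where the tool centre goes, 28 mm above the module's origin.
- lamp_stand: fixed grey round cup, 84 mm across, 30 mm tall, origin at the centre of its underside; the module hangs in it by its flange, which lies on its rim. Beyond the table's middle, between stand and base plate, a microscope's eyepieces stand out at about x = 0.57 m, y = 0.05 m: swing past in front of them.
- mouse: bystander: black computer mouse, 98x65x37 mm; origin at its underside
- pocket_timer: bystander: small flat white and grey pocket timer, 70x32x13 mm; origin at its underside
- dye_bottle: bystander: brown bottle with white cap, 46 mm across, 93 mm tall; origin at its underside
- petri_dish: bystander: round clear petri dish with pink filling, 59 mm across, 16 mm tall; origin at its underside
- oil_bottle: bystander: small dark bottle with black cap, 26 mm across, 60 mm tall; origin at its underside
- culture_bottle_green: bystander: clear culture bottle with green cap, 32 mm across, 94 mm tall; origin at its underside
There are look-alikes about, which are no part of the job. What is shaped like the lamp_module but yellow is not meant.

How it is judged:
By the outcome, as a careful person would: the job done as asked, in the order asked, and still so for the second after the job is handed in, while the arm keeps its last pose, push and grip.
It also fails if it takes over 61 s, if anything falls off the work surface, if the arm or the gripper's body presses on something with over 40 N, if the wrist force passes 120 N, or if a joint passes its speed limit or range.

## Working session

There is one attempt and no reset: what is moved stays moved. The work goes in short steps, Python scripts to look and compute and a tool call to move; the robot and the scene stay as the last step left them, time stands still between calls to the robot, and variables do not carry over. Pictures are saved under pics/ and viewed, at most 10 in all, crops included, and the job is handed in when it is done.

Besides the shell and the picture viewer there is one more tool, called after "Emit:" as a command line: name --argument value ..., lists and objects as JSON in quotes. carry_out: Moves the arm, as the interface text tells. Its arguments: {"type":"object","properties":{"rows":{"type":"array","items":{"type":"object","properties":{"dx":{"type":"number"},"dy":{"type":"number"},"dz":{"type":"number"},"ax":{"type":"number"},"ay":{"type":"number"},"az":{"type":"number"},"hand":{"type":"number"}}}},"force":{"type":"number"}},"required":["rows"]}

```bash
mkdir -p pics; ls; cat > h.py <<'E'
from bench import *
import numpy as np, cv2
def cam(n):
    c=camera(n); c['f']=c['pixels'].shape[0]/2/np.tan(np.radians(c['vertical_fov'])/2); return c
def pts(c,u,v):
    u=np.asarray(u);v=np.asarray(v); z=c['z_map'][v,u].astype(float)
    P=np.stack([(u-c['cx'])/c['f']*z,(v-c['cy'])/c['f']*z,z,np.ones_like(z)],-1)
    return (P@np.array(c['extrinsics']).T)[...,:3]
def ray(c,u,v,h):
    E=np.array(c['extrinsics']); d=E[:3,:3]@np.array([(u-c['cx'])/c['f'],(v-c['cy'])/c['f'],1.]); o=E[:3,3]
    return o+d*(h-o[2])/d[2]
E
python3 - <<'E'
from h import *
print(get_obs())
for n in ['side','top']:
    c=cam(n); cv2.imwrite(f'pics/{n}0.png',cv2.resize(c['pixels'][:,:,::-1],(800,600))); np.save(f'{n}0.npy',c,allow_pickle=True)
    print(n,c['f'],c['cx'],c['cy'],np.round(c['extrinsics'],3).tolist())
E
```

```text
pics
{'clock': 0.0, 'joint_pos': array([-1.40829072e+00,  3.81243333e-01,  1.29827729e+00, -9.71177271e-06,
        1.46361476e+00, -2.15270277e-01]), 'joint_vel': array([ 0.00193515,  0.00238155, -0.00105431, -0.00066919,  0.00060335,
       -0.00089459]), 'joint_torque': array([ 5.42682358e-05, -4.48460019e+01, -2.31275564e+01, -1.58473849e-04,
        4.77497466e-03,  8.04373570e-06]), 'position': array([ 202.83564857, -510.9396622 ,  249.38077337]), 'tool_rot': array([-7.71223222e-04,  9.82213260e-01,  1.87767189e-01,  1.55220931e-05]), 'ft_force': array([-0.3784102 , -0.29611005, -0.0660245 ]), 'ft_torque': array([ 0.03259212, -0.03797627, -0.02801289]), 'finger_force': 0.0, 'gripper_width': 85.40465733611043}
side 427.08908798168966 280.5681652437771 207.46088902112726 [[-0.999, -0.02, 0.04, 473.473], [-0.045, 0.54, -0.841, 1012.712], [-0.005, -0.842, -0.54, 739.019], [0.0, 0.0, 0.0, 1.0]]
top 483.9606425130682 275.7919600649057 208.41165619230551 [[-0.02, -0.992, 0.121, 359.255], [-1.0, 0.019, -0.008, -36.633], [0.005, -0.121, -0.993, 1594.898], [0.0, 0.0, 0.0, 1.0]]
```

View pics/side0.png

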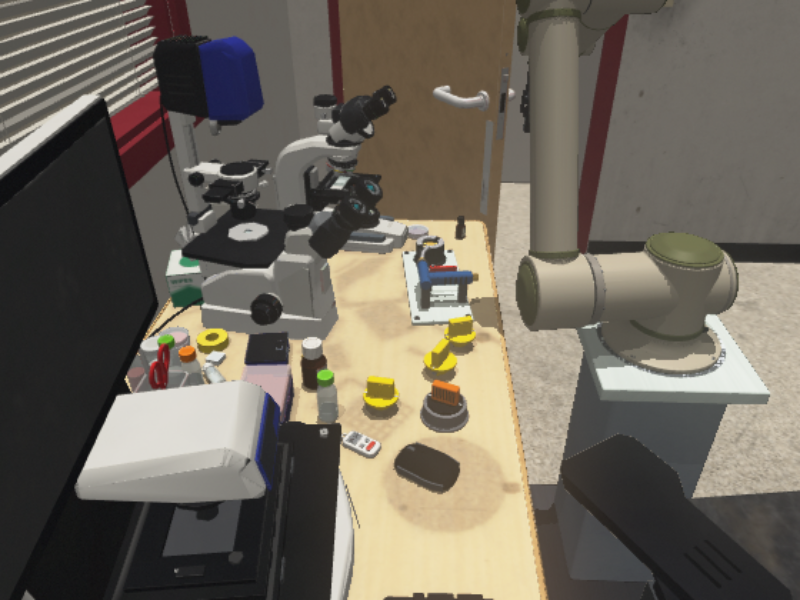

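View pics/top0.png

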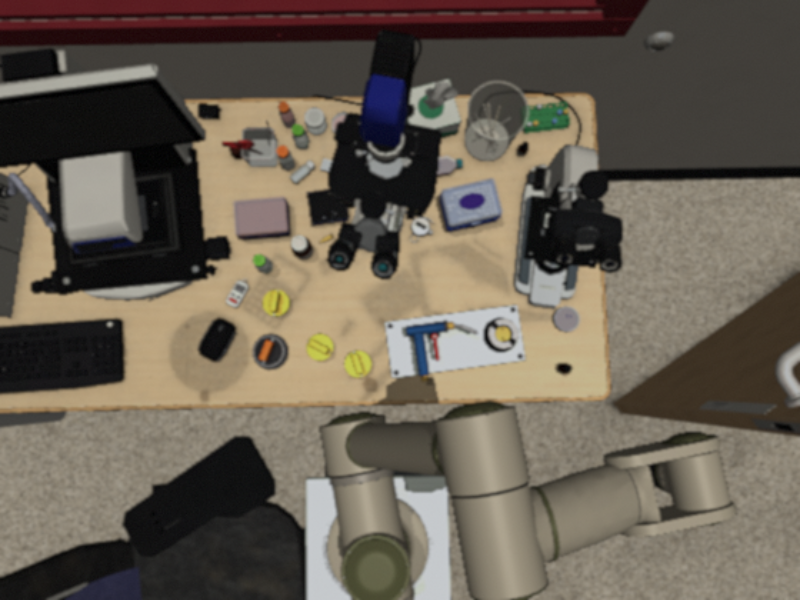

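The side view shows the orange-handled module in its grey stand at (445,398), the yellow look-alikes at (380,395), (440,358) and (460,330), and the fixture with the gun and socket at (435,280). In the top view (800×600) the candidates are:
- orange (266,350)
- yellow (276,303), (320,347) and (358,363)

I choose the orange one. The socket is at (500,335) and the gun handle at (420,352).

```bash
python3 - <<'E'
from h import *
C={n:np.load(f'{n}0.npy',allow_pickle=True).item() for n in ['side','top']}
def big(c,m,lo):
    n,l,s,ce=cv2.connectedComponentsWithStats(m.astype(np.uint8)); 
    return [(l==i,s[i],ce[i]) for i in range(1,n) if s[i,4]>=lo]
for n,c in C.items():
    hsv=cv2.cvtColor(c['pixels'],cv2.COLOR_RGB2HSV); H,S,V=cv2.split(hsv)
    vv,uu=np.mgrid[0:420,0:560]; P=pts(c,uu,vv); ok=(c['z_map']>0)
    reg=ok&(P[...,0]>200)&(P[...,0]<520)&(P[...,1]>-420)&(P[...,1]<420)&(P[...,2]<140)&(P[...,2]>-10)
    for nm,m in dict(orange=(H>=3)&(H<=13)&(S>190)&(V>120),yellow=(H>=24)&(H<=34)&(S>170)&(V>120),red=((H<4)|(H>174))&(S>130)&(V>70),blue=(H>98)&(H<118)&(S>120)).items():
        for l,s,ce in big(c,m&reg,8):
            q=P[l]; print(n,nm,s.tolist(),np.round(ce,1),'med',np.round(np.median(q,0)),'z95',np.round(np.percentile(q[:,2],[5,95])),'x',np.round([q[:,0].min(),q[:,0].max()]),'y',np.round([q[:,1].min(),q[:,1].max()]))
    m=(S<60)&(V>120)&reg
    for l,s,ce in big(c,m,150):
        q=P[l]; r=cv2.minAreaRect(q[:,:2].astype(np.float32)); print(n,'white',s.tolist(),np.round(np.median(q,0)),np.round(np.concatenate([r[0],r[1],[r[2]]]),1))
c=C['side'];a=cv2.resize(c['pixels'][150:310,255:355],None,fx=3.75,fy=3.75,interpolation=2)
c=C['top'];b=cv2.resize(c['pixels'][205:275,170:376],(430,146),interpolation=2)
b2=cv2.resize(c['pixels'][205:275,262:376],(430,264),interpolation=2)
b3=np.vstack([b,b2,np.zeros((600-410,430,3),np.uint8)])
cv2.imwrite('pics/crop1.png',np.hstack([a,b3])[:,:800,::-1]); print(a.shape)
E
```

```text
side orange [303, 269, 13, 4, 14] [309.  270.5] med [444. 242.  69.] z95 [67. 71.] x [430. 458.] y [238. 250.]
side yellow [315, 221, 15, 6, 48] [322.2 223.5] med [405.  39.  63.] z95 [61. 65.] x [386. 425.] y [26. 52.]
side yellow [311, 229, 3, 5, 10] [312.2 231.3] med [432.  34.  31.] z95 [29. 33.] x [429. 435.] y [22. 41.]
side yellow [297, 232, 36, 28, 284] [313.1 245.7] med [431. 119.  31.] z95 [29. 65.] x [376. 473.] y [ 35. 155.]
side red [301, 186, 18, 2, 28] [308.8 186.4] med [ 442. -135.   81.] z95 [79. 83.] x [412. 465.] y [-141. -128.]
side blue [295, 183, 4, 13, 36] [296.6 188.6] med [ 477. -118.   83.] z95 [81. 85.] x [473. 484.] y [-153.  -77.]
side blue [301, 190, 29, 3, 54] [315.1 190.8] med [ 421. -103.   84.] z95 [82. 86.] x [380. 465.] y [-114.  -93.]
side white [284, 175, 48, 52, 787] [481. -82.  11.] [ 452.7 -193.3  134.2  331.8    6.1]
side white [301, 199, 20, 12, 202] [ 431. -139.   11.] [ 433.5 -135.4   90.    60.2   87.3]
top red [304, 237, 2, 13, 14] [304.5 243. ] med [ 433. -136.   78.] z95 [73. 83.] x [414. 452.] y [-138. -134.]
top blue [285, 226, 26, 36, 296] [295.6 239.3] med [ 458. -105.   81.] z95 [74. 87.] x [377. 486.] y [-155.  -75.]
top white [269, 217, 99, 48, 2957] [ 444. -194.    9.] [ 451.4 -186.1  134.9  316.3    6.4]
(600, 375, 3)
```

View pics/crop1.png

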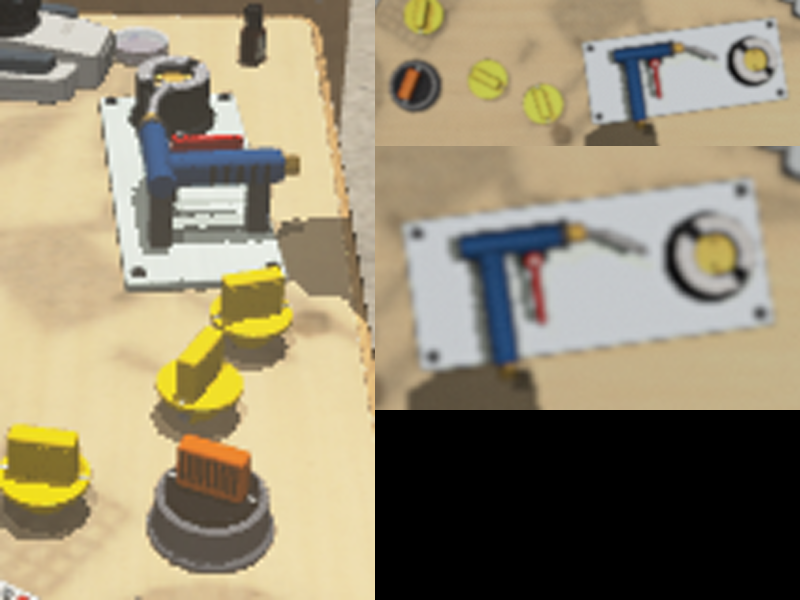

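The crop confirms the choice: the orange bar sits on a black flange in the grey cup, and the other three are fully yellow and free-standing. On the fixture, the socket's dark slot gaps are at about (681,290) and (743,235), so the socket is rotated relative to the plate. Next I'll measure it finely.

```bash
cat > m.py <<'E'
from h import *
from scipy.ndimage import map_coordinates
def plane(c,xs,ys,h):
    E=np.linalg.inv(np.array(c['extrinsics'])); X,Y=np.meshgrid(xs,ys,indexing='ij')
    q=np.stack([X,Y,np.full_like(X,h),np.ones_like(X)],-1)@E.T
    u=q[...,0]/q[...,2]*c['f']+c['cx']; v=q[...,1]/q[...,2]*c['f']+c['cy']
    return [map_coordinates(c['pixels'][...,k].astype(float),[v,u],order=1) for k in range(3)],u,v
E
python3 - <<'E'
from m import *
C={n:np.load(f'{n}0.npy',allow_pickle=True).item() for n in ['side','top']}
vv,uu=np.mgrid[0:420,0:560]
def rect(q): 
    r=cv2.minAreaRect(q[:,:2].astype(np.float32)); return np.round([*r[0],*r[1],r[2]],1)
for n,c in C.items():
    H,S,V=cv2.split(cv2.cvtColor(c['pixels'],cv2.COLOR_RGB2HSV)); P=pts(c,uu,vv)
    near=lambda x,y,r:np.hypot(P[...,0]-x,P[...,1]-y)<r
    m=near(445,242,45)&(P[...,2]>60)&(P[...,2]<80); q=P[m]
    d=np.linalg.svd((q-q.mean(0))[:,:2],full_matrices=False)[2][0]
    print(n,'bar n',len(q),q.mean(0).round(1),rect(q),'ang',np.degrees(np.arctan2(d[1],d[0])).round(1))
    # upper-rim / flange
    m=near(445,242,50)&(P[...,2]>24)&(P[...,2]<45); print(' cup rim rect',rect(P[m]), np.median(P[m][:,2]))
    # socket rim
    m=near(463,-291,45)&(P[...,2]>54)&(P[...,2]<70); q=P[m]; (cx,cy),r=cv2.minEnclosingCircle(q[:,:2].astype(np.float32)); print(n,'rim',len(q),round(cx,1),round(cy,1),round(r,1),'z',np.median(q[:,2]).round(1),q.mean(0).round(1))
    # blue handle / red in fixture frame
    m=(H>98)&(H<120)&(S>90)&near(430,-110,90)&(P[...,2]>60); q=P[m]
    a=np.radians(6.4);R=np.array([[np.cos(a),-np.sin(a)],[np.sin(a),np.cos(a)]])
    g=(q[:,:2]-[451.5,-187])@R
    h=(g[:,0]<12)&(g[:,0]>-60); print(' handle fx range',g[:,0].min().round(1),'y',np.percentile(g[h,1],[2,50,98]).round(1),'z',np.percentile(q[h,2],[5,50,95]).round(1)); b=g[:,0]>20;print(' barrel x',np.percentile(g[b,0],[2,50,98]).round(1),'y',np.percentile(g[b,1],[2,98]).round(1))
    m=((H<8)|(H>172))&(S>100)&near(435,-136,50)&(P[...,2]>55); q=P[m]; g=(q[:,:2]-[451.5,-187])@R
    print(' red x',np.percentile(g[:,0],[2,98]).round(1),'y',np.percentile(g[:,1],[2,50,98]).round(1),'z',np.median(q[:,2]))
    # plate
    m=(S<60)&(V>120)&near(451,-187,200)&(P[...,2]>3)&(P[...,2]<16); print(' plate',rect(P[m]))
for n,c in C.items():
  for ctr in [(463.2,-291.3),(461.5,-291),(465,-291)]:
    th=np.radians(np.arange(0,360,10)); rr=np.arange(20.5,27,1)
    out=[]
    E=np.linalg.inv(np.array(c['extrinsics']))
    for t in th:
        q=np.stack([ctr[0]+rr*np.cos(t),ctr[1]+rr*np.sin(t),np.full_like(rr,60),np.ones_like(rr)],-1)@E.T
        u=q[:,0]/q[:,2]*c['f']+c['cx'];v=q[:,1]/q[:,2]*c['f']+c['cy']
        out.append(map_coordinates(cv2.cvtColor(c['pixels'],cv2.COLOR_RGB2GRAY).astype(float),[v,u],order=1).mean())
    print(n,ctr,np.round(out).astype(int).tolist())
E
```

```text
side bar n 136 [438.1 242.2  67.4] [437.6 240.1  19.3  44.8  63.5] ang 158.2
 cup rim rect [438.9 247.   60.3  73.5  82.9] 34.68282748284571
side rim 133 467.4 -287.8 37.2 z 60.5 [ 465.5 -286.7   59.8]
 handle fx range -65.3 y [80.2 90.4 96.5] z [80.1 83.3 85.7]
 barrel x [22.1 34.5 43.7] y [ 32.6 109.1]
 red x [-34.1  19.5] y [48.5 54.2 59.2] z 78.20896278558644
 plate [ 465.4 -196.   166.1  341.6   10.7]
top bar n 76 [434.3 238.7  66.7] [434.7 239.1  16.6  44.7  69.5] ang 158.3
 cup rim rect [434.7 238.9  74.9  67.9  89. ] 32.78217810856131
top rim 211 462.0 -288.8 33.6 z 58.9 [ 461.5 -288.3   58.9]
 handle fx range -67.6 y [78.  87.1 96.1] z [75.1 81.  87.2]
 barrel x [20.6 29.8 39.4] y [ 29.1 107.7]
 red x [-34.9  15.4] y [48.8 52.9 58.6] z 79.11226667885148
 plate [ 451.2 -185.7  133.7  315.2    6.4]
side (463.2, -291.3) [159, 156, 151, 126, 116, 133, 178, 191, 172, 190, 184, 181, 186, 185, 183, 191, 192, 191, 190, 190, 190, 171, 111, 73, 80, 150, 183, 170, 157, 149, 156, 153, 141, 159, 161, 161]
side (461.5, -291) [133, 132, 138, 134, 122, 153, 189, 179, 187, 186, 181, 178, 188
[... 193 characters left out ...]
181, 188, 184, 185, 192, 191, 190, 188, 183, 144, 89, 67, 102, 167, 181, 155, 156, 155, 163, 156, 161, 178, 178, 178]
top (463.2, -291.3) [174, 171, 170, 153, 95, 55, 90, 151, 175, 178, 177, 179, 178, 177, 180, 180, 175, 172, 171, 171, 158, 103, 42, 66, 139, 173, 179, 176, 177, 177, 178, 179, 177, 175, 175, 175]
top (461.5, -291) [165, 161, 158, 134, 80, 66, 118, 166, 177, 179, 179, 181, 180, 181, 184, 184, 181, 181, 180, 180, 171, 124, 54, 45, 113, 165, 178, 176, 174, 175, 174, 174, 172, 169, 167, 167]
top (465, -291) [177, 175, 177, 166, 111, 49, 67, 133, 173, 178, 178, 177, 178, 176, 177, 177, 171, 162, 158, 159, 146, 92, 46, 91, 152, 173, 176, 175, 177, 178, 181, 180, 178, 176, 179, 179]
```

```bash
python3 - <<'E'
from m import *
o=[]
for n in ['side','top']:
    c=np.load(f'{n}0.npy',allow_pickle=True).item()
    for (x,y,h) in [(463,-290,60),(437,240,69)]:
        xs=np.arange(x+50,x-50,-.25); ys=np.arange(y+50,y-50,-.25)
        p,_,_=plane(c,xs,ys,h); im=np.stack(p[::-1],-1).clip(0,255).astype(np.uint8); cv2.circle(im,(200,200),4,(255,0,255),1); o.append(cv2.resize(im,(300,300)))
cv2.imwrite('pics/rect.png',np.vstack([np.hstack(o[:2]),np.hstack(o[2:])]))
E
```

```text
(no output)
```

View pics/rect.png

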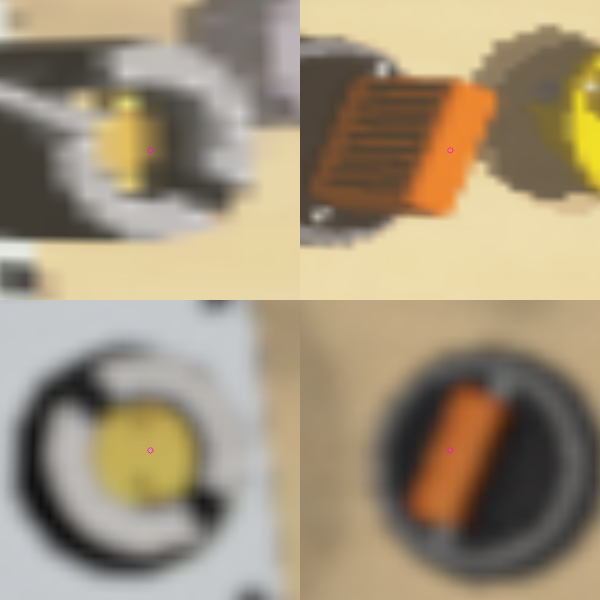

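The rectified tiles (3 px/mm, +x up, +y left) show the top-view rim centre at about (146,450), i.e. (462.5,-288.8). The slots at (80,390) and (208,505) put the slot axis at about 48° yaw. The orange bar is centred near (436,239) at about -23° yaw. Next I'll work out the move to the gun.

```bash
cat > go.py <<'E'
import sys
from h import *
from scipy.spatial.transform import Rotation as Rn
def rel(x,y,z,yaw):
    o=get_obs(); q=o['tool_rot']; R=Rn.from_quat([q[1],q[2],q[3],q[0]]).as_matrix()
    y0=np.degrees(np.arctan2(R[1,0],R[0,0])); az=-(((yaw-y0)+180)%360-180)
    d=np.array([x,y,z])-o['position']
    w=np.radians(yaw); T=np.array([[np.cos(w),np.sin(w),0],[np.sin(w),-np.cos(w),0],[0,0,-1]])
    print('t',round(o['clock'],2),'pos',o['position'].round(1),'yaw',y0.round(2),'tilt',R[:2,2].round(4),'w',round(o['gripper_width'],1),'F',o['ft_force'].round(1),'j6',o['joint_pos'][5].round(2))
    print('az',round(az,2),'| shift after turn, tool mm',(d@T).round(1),'| before turn',(R.T@d).round(1))
if __name__=='__main__': rel(*map(float,sys.argv[1:5]))
E
python3 go.py 421 -107 180 6.4
```

```text
t 0.1 pos [ 202.8 -511.   249.5] yaw 21.65 tilt [-0.0002  0.0012] w 85.7 F [0.3 1.  0.2] j6 -0.22
az 15.25 | shift after turn, tool mm [ 261.8 -377.2   69.5] | before turn [ 351.8 -294.9   69.9]
```

Emit:
carry_out --rows '[{"az": 7.6},{"az": 7.65},{"dx": 0.026,"dy": -0.038},{"dx": 0.026,"dy": -0.038},{"dx": 0.026,"dy": -0.038},{"dx": 0.026,"dy": -0.038},{"dx": 0.026,"dy": -0.038},{"dx": 0.026,"dy": -0.038,"dz": 0.01},{"dx": 0.026,"dy": -0.038,"dz": 0.015},{"dx": 0.026,"dy": -0.038,"dz": 0.015},{"dx": 0.026,"dy": -0.038,"dz": 0.015},{"dx": 0.026,"dy": -0.035,"dz": 0.0145},{"dz": 0},{"dz": 0}]' --force 20

```text
invalid input
```

```bash
python3 go.py 421 -107 70 6.4; python3 - <<'E'
from h import *
o=[]
for n in ['side','top']:
    c=cam(n); np.save(f'{n}1.npy',c,allow_pickle=True); P=c['pixels']
    o.append(cv2.resize(P[130:250,240:400] if n=='side' else P[180:300,230:390],(400,300),interpolation=2))
cv2.imwrite('pics/gun1.png',np.hstack(o)[:,:,::-1])
E
```

```text
t 0.1 pos [ 202.8 -511.   249.5] yaw 21.65 tilt [-0.0002  0.0012] w 85.7 F [0.3 1.  0.2] j6 -0.22
az 15.25 | shift after turn, tool mm [ 261.8 -377.2  179.5] | before turn [ 351.8 -294.8  179.9]
```

View pics/gun1.png

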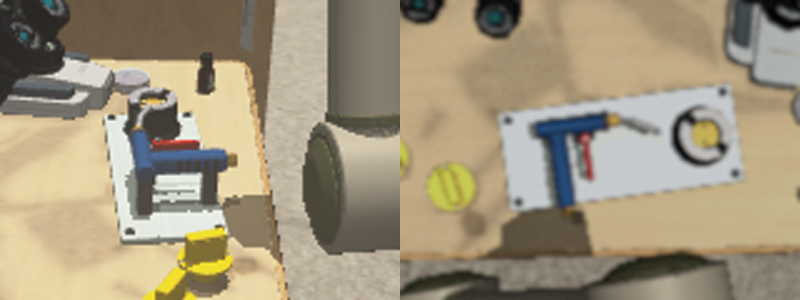

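The picture shows the same scene, arm unmoved: the call was refused. I'll give every field in each row.

Emit:
carry_out --rows '[{"dx": 0,"dy": 0,"dz": 0,"ax": 0,"ay": 0,"az": 7.6,"hand": 0.085},{"dx": 0,"dy": 0,"dz": 0,"ax": 0,"ay": 0,"az": 7.65,"hand": 0.085},{"dx": 0.026,"dy": -0.038,"dz": 0,"ax": 0,"ay": 0,"az": 0,"hand": 0.085},{"dx": 0.026,"dy": -0.038,"dz": 0,"ax": 0,"ay": 0,"az": 0,"hand": 0.085},{"dx": 0.026,"dy": -0.038,"dz": 0,"ax": 0,"ay": 0,"az": 0,"hand": 0.085},{"dx": 0.026,"dy": -0.038,"dz": 0,"ax": 0,"ay": 0,"az": 0,"hand": 0.085},{"dx": 0.026,"dy": -0.038,"dz": 0,"ax": 0,"ay": 0,"az": 0,"hand": 0.085},{"dx": 0.026,"dy": -0.038,"dz": 0.01,"ax": 0,"ay": 0,"az": 0,"hand": 0.085},{"dx": 0.026,"dy": -0.038,"dz": 0.015,"ax": 0,"ay": 0,"az": 0,"hand": 0.085},{"dx": 0.026,"dy": -0.038,"dz": 0.015,"ax": 0,"ay": 0,"az": 0,"hand": 0.085},{"dx": 0.026,"dy": -0.038,"dz": 0.015,"ax": 0,"ay": 0,"az": 0,"hand": 0.085},{"dx": 0.026,"dy": -0.035,"dz": 0.0145,"ax": 0,"ay": 0,"az": 0,"hand": 0.085},{"dx": 0,"dy": 0,"dz": 0,"ax": 0,"ay": 0,"az": 0,"hand": 0.085},{"dx": 0,"dy": 0,"dz": 0,"ax": 0,"ay": 0,"az": 0,"hand": 0.085}]' --force 20

```text
clock: 1.95
position: [419.2, -108.0, 180.7]
tool_rot: [0.0, 0.998, 0.056, 0.0]
ft_force: [0.5, 0.6, 0.7]
gripper_width: 85.2
finger_force: 0.0
```

```bash
python3 go.py 421 -107 70 6.4
```

```text
t 1.95 pos [ 419.2 -108.   180.7] yaw 6.42 tilt [ 0.     -0.0003] w 85.2 F [0.5 0.6 0.7] j6 0.93
az 0.02 | shift after turn, tool mm [  1.9  -0.8 110.7] | before turn [  1.9  -0.8 110.7]
```

Emit:
carry_out --rows '[{"dx": 0.002,"dy": -0.001,"dz": 0.03,"ax": 0,"ay": 0,"az": 0,"hand": 0.085},{"dx": 0,"dy": 0,"dz": 0.03,"ax": 0,"ay": 0,"az": 0,"hand": 0.085},{"dx": 0,"dy": 0,"dz": 0.02,"ax": 0,"ay": 0,"az": 0,"hand": 0.085},{"dx": 0,"dy": 0,"dz": 0.015,"ax": 0,"ay": 0,"az": 0,"hand": 0.085},{"dx": 0,"dy": 0,"dz": 0.015,"ax": 0,"ay": 0,"az": 0,"hand": 0.085},{"dx": 0,"dy": 0,"dz": 0,"ax": 0,"ay": 0,"az": 0,"hand": 0.085},{"dx": 0,"dy": 0,"dz": 0,"ax": 0,"ay": 0,"az": 0,"hand": 0.055},{"dx": 0,"dy": 0,"dz": 0,"ax": 0,"ay": 0,"az": 0,"hand": 0.055},{"dx": 0,"dy": 0,"dz": 0,"ax": 0,"ay": 0,"az": 0,"hand": 0.055}]' --force 20

```text
clock: 3.08
position: [421.9, -107.5, 71.5]
tool_rot: [0.001, 0.998, 0.056, 0.001]
ft_force: [-0.7, -4.7, 3.6]
gripper_width: 55.1
finger_force: 2.6
```

```bash
python3 go.py 421 -107 70 6.4; python3 - <<'E'
from h import *
o=[]
for n in ['side','top']:
    c=cam(n); np.save(f'{n}1.npy',c,allow_pickle=True); P=c['pixels']
    o.append(cv2.resize(P[140:230,260:380] if n=='side' else P[200:290,250:370],(400,300),interpolation=2))
cv2.imwrite('pics/gun2.png',np.hstack(o)[:,:,::-1])
E
```

```text
t 3.08 pos [ 421.9 -107.5   71.5] yaw 6.39 tilt [ 0.0025 -0.0025] w 55.1 F [-0.7 -4.7  3.6] j6 0.94
az -0.01 | shift after turn, tool mm [-0.8 -0.6  1.5] | before turn [-0.8 -0.6  1.5]
```

View pics/gun2.png

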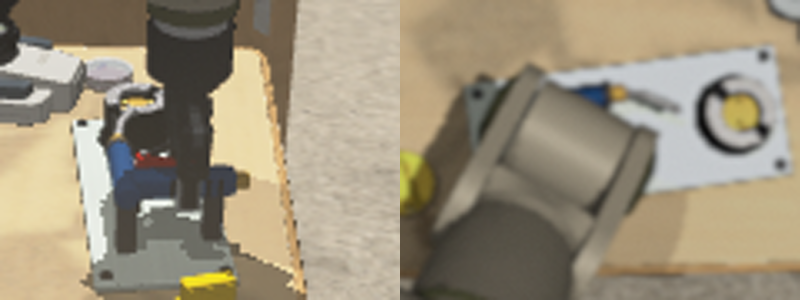

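The gripper straddles the handle and trigger (gripper at about (190,150) in the left half), and the -y finger already touches the trigger. I'll squeeze and watch the opening.

Emit:
carry_out --rows '[{"dx": 0,"dy": 0,"dz": 0,"ax": 0,"ay": 0,"az": 0,"hand": 0.045},{"dx": 0,"dy": 0,"dz": 0,"ax": 0,"ay": 0,"az": 0,"hand": 0.04},{"dx": 0,"dy": 0,"dz": 0,"ax": 0,"ay": 0,"az": 0,"hand": 0.03},{"dx": 0,"dy": 0,"dz": 0,"ax": 0,"ay": 0,"az": 0,"hand": 0.03},{"dx": 0,"dy": 0,"dz": 0,"ax": 0,"ay": 0,"az": 0,"hand": 0.03},{"dx": 0,"dy": 0,"dz": 0,"ax": 0,"ay": 0,"az": 0,"hand": 0.03}]' --force 30

```text
clock: 3.92
position: [422.8, -110.9, 72.7]
tool_rot: [0.005, 0.998, 0.056, 0.002]
ft_force: [-9.5, -26.4, 12.6]
gripper_width: 38.6
finger_force: 29.4
```

```bash
python3 go.py 421 -107 70 6.4; python3 - <<'E'
from h import *
c=cam('side'); o=cv2.resize(c['pixels'][165:205,285:345],(600,400),interpolation=2)
cv2.imwrite('pics/gun3.png',o[:,:,::-1])
E
```

```text
t 3.92 pos [ 422.8 -110.9   72.7] yaw 6.39 tilt [ 0.0054 -0.0095] w 38.6 F [ -9.5 -26.4  12.6] j6 0.94
az -0.01 | shift after turn, tool mm [-1.4 -4.1  2.7] | before turn [-1.4 -4.1  2.6]
```

View pics/gun3.png

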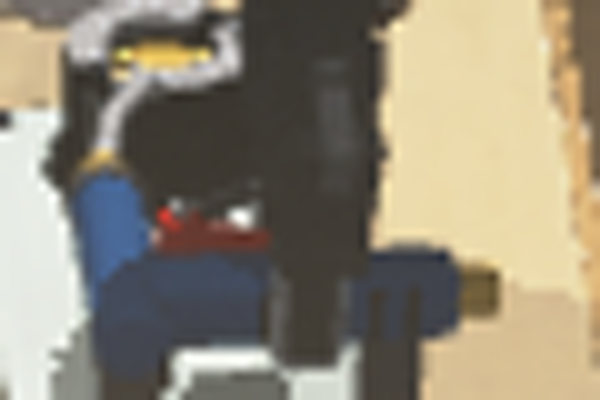

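Opening is 38.6 mm with 26 N on the trigger against a 5 N spring, so it is at its stop. The side crop shows the red trigger at (210,235) tight against the blue handle. I'll centre the pinch briefly to confirm, then release.

Emit:
carry_out --rows '[{"dx": 0,"dy": 0.003,"dz": 0,"ax": 0,"ay": 0,"az": 0,"hand": 0.03},{"dx": 0,"dy": 0.002,"dz": 0,"ax": 0,"ay": 0,"az": 0,"hand": 0.03},{"dx": 0,"dy": 0,"dz": 0,"ax": 0,"ay": 0,"az": 0,"hand": 0.03},{"dx": 0,"dy": 0,"dz": 0,"ax": 0,"ay": 0,"az": 0,"hand": 0.03}]' --force 30

```text
clock: 4.47
position: [422.8, -111.2, 72.5]
tool_rot: [0.001, 0.998, 0.055, 0.002]
ft_force: [-1.3, 6.7, 19.9]
gripper_width: 38.7
finger_force: 40.1
```

```bash
python3 go.py 421 -107 70 6.4
```

```text
t 4.47 pos [ 422.8 -111.2   72.5] yaw 6.3 tilt [ 0.0045 -0.0008] w 38.7 F [-1.3  6.7 19.9] j6 0.93
az -0.1 | shift after turn, tool mm [-1.3 -4.4  2.5] | before turn [-1.3 -4.4  2.5]
```

Both sides are now pinched with a 40 N pad force at 38.7 mm, so the trigger is fully squeezed. Releasing and rising.

Emit:
carry_out --rows '[{"dx": 0,"dy": 0,"dz": 0,"ax": 0,"ay": 0,"az": 0,"hand": 0.06},{"dx": 0,"dy": -0.003,"dz": 0,"ax": 0,"ay": 0,"az": 0,"hand": 0.075},{"dx": 0,"dy": 0,"dz": 0,"ax": 0,"ay": 0,"az": 0,"hand": 0.08},{"dx": 0,"dy": 0,"dz": 0,"ax": 0,"ay": 0,"az": 0,"hand": 0.08},{"dx": 0,"dy": 0,"dz": 0,"ax": 0,"ay": 0,"az": 0,"hand": 0.08},{"dx": 0,"dy": 0,"dz": -0.015,"ax": 0,"ay": 0,"az": 0,"hand": 0.08},{"dx": 0,"dy": 0,"dz": -0.03,"ax": 0,"ay": 0,"az": 0,"hand": 0.08},{"dx": 0,"dy": 0,"dz": -0.045,"ax": 0,"ay": 0,"az": 0,"hand": 0.08},{"dx": 0,"dy": 0,"dz": -0.045,"ax": 0,"ay": 0,"az": 0,"hand": 0.08},{"dx": 0,"dy": 0,"dz": 0,"ax": 0,"ay": 0,"az": 0,"hand": 0.08}]' --force 20

```text
clock: 5.72
position: [422.4, -108.9, 208.1]
tool_rot: [0.002, 0.998, 0.056, 0.003]
ft_force: [-0.1, 0.8, -1.1]
gripper_width: 80.2
finger_force: 0.0
```

```bash
python3 go.py 340 50 205 -23; python3 - <<'E'
from h import *
vv,uu=np.mgrid[0:420,0:560]
for n in ['side']:
    c=cam(n); H,S,V=cv2.split(cv2.cvtColor(c['pixels'],cv2.COLOR_RGB2HSV)); P=pts(c,uu,vv)
    m=((H<8)|(H>172))&(S>100)&(np.hypot(P[...,0]-435,P[...,1]+136)<50)&(P[...,2]>55); q=P[m]; a=np.radians(6.4);R=np.array([[np.cos(a),-np.sin(a)],[np.sin(a),np.cos(a)]]);g=(q[:,:2]-[451.5,-187])@R
    print('red x',np.percentile(g[:,0],[2,98]).round(1),'y',np.percentile(g[:,1],[2,50,98]).round(1))
E
```

```text
t 5.72 pos [ 422.4 -108.9  208.1] yaw 6.4 tilt [ 0.0056 -0.0031] w 80.2 F [-0.1  0.8 -1.1] j6 0.93
az 29.4 | shift after turn, tool mm [-137.9 -114.     3.1] | before turn [ -64.1 -167.1    2.2]
red x [-33.6  19.5] y [48.7 54.2 59.2]
```

Emit:
carry_out --rows '[{"dx": 0,"dy": 0,"dz": 0,"ax": 0,"ay": 0,"az": 9.8,"hand": 0.08},{"dx": 0,"dy": 0,"dz": 0,"ax": 0,"ay": 0,"az": 9.8,"hand": 0.08},{"dx": 0,"dy": 0,"dz": 0,"ax": 0,"ay": 0,"az": 9.8,"hand": 0.08},{"dx": -0.0276,"dy": -0.0228,"dz": 0,"ax": 0,"ay": 0,"az": 0,"hand": 0.08},{"dx": -0.0276,"dy": -0.0228,"dz": 0,"ax": 0,"ay": 0,"az": 0,"hand": 0.08},{"dx": -0.0276,"dy": -0.0228,"dz": 0,"ax": 0,"ay": 0,"az": 0,"hand": 0.08},{"dx": -0.0276,"dy": -0.0228,"dz": 0,"ax": 0,"ay": 0,"az": 0,"hand": 0.08},{"dx": -0.0276,"dy": -0.0228,"dz": 0,"ax": 0,"ay": 0,"az": 0,"hand": 0.08},{"dx": 0.0024,"dy": -0.0354,"dz": 0,"ax": 0,"ay": 0,"az": 0,"hand": 0.08},{"dx": 0.0024,"dy": -0.0354,"dz": 0,"ax": 0,"ay": 0,"az": 0,"hand": 0.08},{"dx": 0.0024,"dy": -0.0354,"dz": 0,"ax": 0,"ay": 0,"az": 0,"hand": 0.08},{"dx": 0.0024,"dy": -0.0354,"dz": 0,"ax": 0,"ay": 0,"az": 0,"hand": 0.08},{"dx": 0.0024,"dy": -0.0354,"dz": 0,"ax": 0,"ay": 0,"az": 0,"hand": 0.08},{"dx": 0.0024,"dy": -0.0354,"dz": 0,"ax": 0,"ay": 0,"az": 0,"hand": 0.08},{"dx": 0,"dy": 0,"dz": 0.03,"ax": 0,"ay": 0,"az": 0,"hand": 0.08},{"dx": 0,"dy": 0,"dz": 0.03,"ax": 0,"ay": 0,"az": 0,"hand": 0.08},{"dx": 0,"dy": 0,"dz": 0,"ax": 0,"ay": 0,"az": 0,"hand": 0.07}]' --force 20

```text
clock: 7.9
position: [433.7, 240.0, 142.9]
tool_rot: [0.002, 0.98, -0.199, -0.003]
ft_force: [0.2, 0.9, -1.1]
gripper_width: 70.6
finger_force: 0.0
```

```bash
python3 go.py 436.5 239.5 58 -23
```

```text
t 7.9 pos [433.7 240.  142.9] yaw -23.01 tilt [-0.0065 -0.0018] w 70.6 F [ 0.2  0.9 -1.1] j6 2.24
az -0.01 | shift after turn, tool mm [ 2.8 -0.6 84.9] | before turn [ 3.2 -1.  84.9]
```

Emit:
carry_out --rows '[{"dx": 0.003,"dy": -0.001,"dz": 0.03,"ax": 0,"ay": 0,"az": 0,"hand": 0.06},{"dx": 0,"dy": 0,"dz": 0.025,"ax": 0,"ay": 0,"az": 0,"hand": 0.055},{"dx": 0,"dy": 0,"dz": 0.015,"ax": 0,"ay": 0,"az": 0,"hand": 0.055},{"dx": 0,"dy": 0,"dz": 0.008,"ax": 0,"ay": 0,"az": 0,"hand": 0.055},{"dx": 0,"dy": 0,"dz": 0.005,"ax": 0,"ay": 0,"az": 0,"hand": 0.055},{"dx": 0,"dy": 0,"dz": 0,"ax": 0,"ay": 0,"az": 0,"hand": 0.04},{"dx": 0,"dy": 0,"dz": 0,"ax": 0,"ay": 0,"az": 0,"hand": 0.025},{"dx": 0,"dy": 0,"dz": 0,"ax": 0,"ay": 0,"az": 0,"hand": 0.014},{"dx": 0,"dy": 0,"dz": 0,"ax": 0,"ay": 0,"az": 0,"hand": 0.01},{"dx": 0,"dy": 0,"dz": 0,"ax": 0,"ay": 0,"az": 0,"hand": 0.01},{"dx": 0,"dy": 0,"dz": 0,"ax": 0,"ay": 0,"az": 0,"hand": 0.01}]' --force 20

```text
clock: 9.28
position: [438.5, 240.2, 63.0]
tool_rot: [-0.0, 0.98, -0.199, 0.0]
ft_force: [-1.1, -1.3, 6.1]
gripper_width: 15.8
finger_force: 22.3
```

```bash
python3 go.py 436.5 239.5 58 -23;python3 -c "
from h import *; print(get_obs()['ft_torque'].round(2))"
```

```text
t 9.28 pos [438.5 240.2  63. ] yaw -23.0 tilt [0.0008 0.0002] w 15.8 F [-1.1 -1.3  6.1] j6 2.24
az -0.0 | shift after turn, tool mm [-1.5  1.4  5. ] | before turn [-1.5  1.4  5. ]
[0.02 0.17 0.  ]
```

Emit:
carry_out --rows '[{"dx": 0,"dy": 0,"dz": 0,"ax": 0,"ay": 0,"az": 0,"hand": 0.005},{"dx": 0,"dy": 0,"dz": 0,"ax": 0,"ay": 0,"az": 0,"hand": 0.005},{"dx": 0,"dy": 0,"dz": 0,"ax": 0,"ay": 0,"az": 0,"hand": 0.005}]' --force 80

```text
clock: 9.65
position: [438.5, 240.2, 63.2]
tool_rot: [-0.0, 0.98, -0.199, 0.0]
ft_force: [-0.6, -1.9, 6.9]
gripper_width: 14.8
finger_force: 78.0
```

```bash
python3 go.py 436.5 239.5 58 -23
```

```text
t 9.65 pos [438.5 240.2  63.2] yaw -23.0 tilt [0.001  0.0003] w 14.8 F [-0.6 -1.9  6.9] j6 2.24
az 0.0 | shift after turn, tool mm [-1.6  1.4  5.2] | before turn [-1.6  1.4  5.2]
```

Emit:
carry_out --rows '[{"dx": 0,"dy": 0,"dz": -0.015,"ax": 0,"ay": 0,"az": 0,"hand": 0.005},{"dx": 0,"dy": 0,"dz": -0.02,"ax": 0,"ay": 0,"az": 0,"hand": 0.005},{"dx": 0,"dy": 0,"dz": -0.035,"ax": 0,"ay": 0,"az": 0,"hand": 0.005},{"dx": 0,"dy": 0,"dz": -0.04,"ax": 0,"ay": 0,"az": 0,"hand": 0.005},{"dx": 0,"dy": 0,"dz": -0.04,"ax": 0,"ay": 0,"az": 0,"hand": 0.005},{"dx": 0,"dy": 0,"dz": 0,"ax": 0,"ay": 0,"az": 0,"hand": 0.005}]' --force 80

```text
clock: 10.4
position: [439.1, 240.4, 214.9]
tool_rot: [-0.001, 0.98, -0.199, 0.002]
ft_force: [0.8, -0.9, -2.3]
gripper_width: 14.6
finger_force: 78.3
```

```bash
python3 go.py 340 50 200 48; python3 - <<'E'
from h import *
c=cam('side'); o=cv2.resize(c['pixels'][170:300,240:400],(640,520),interpolation=2)
cv2.imwrite('pics/lift.png',o[:,:,::-1])
E
```

```text
t 10.4 pos [439.1 240.4 214.9] yaw -23.0 tilt [0.0052 0.0015] w 14.6 F [ 0.8 -0.9 -2.3] j6 2.24
az -71.0 | shift after turn, tool mm [-207.8   53.8   14.9] | before turn [-16.9 214.1  14.1]
```

View pics/lift.png

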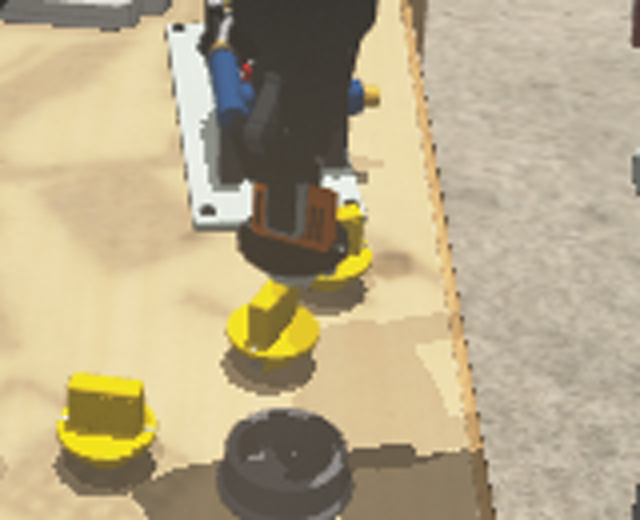

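The module is lifted clear, with its black flange below the orange bar at (295,235) and the cup empty at (285,455). Next I swing past in front of the microscope, turning to 48°.

Emit:
carry_out --rows '[{"dx": 0,"dy": 0,"dz": 0,"ax": 0,"ay": 0,"az": -10.2,"hand": 0.005},{"dx": 0,"dy": 0,"dz": 0,"ax": 0,"ay": 0,"az": -10.2,"hand": 0.005},{"dx": 0,"dy": 0,"dz": 0,"ax": 0,"ay": 0,"az": -10.2,"hand": 0.005},{"dx": 0,"dy": 0,"dz": 0,"ax": 0,"ay": 0,"az": -10.1,"hand": 0.005},{"dx": 0,"dy": 0,"dz": 0,"ax": 0,"ay": 0,"az": -10.1,"hand": 0.005},{"dx": 0,"dy": 0,"dz": 0,"ax": 0,"ay": 0,"az": -10.1,"hand": 0.005},{"dx": 0,"dy": 0,"dz": 0,"ax": 0,"ay": 0,"az": -10.1,"hand": 0.005},{"dx": -0.0346,"dy": 0.009,"dz": 0,"ax": 0,"ay": 0,"az": 0,"hand": 0.005},{"dx": -0.0346,"dy": 0.009,"dz": 0,"ax": 0,"ay": 0,"az": 0,"hand": 0.005},{"dx": -0.0346,"dy": 0.009,"dz": 0,"ax": 0,"ay": 0,"az": 0,"hand": 0.005},{"dx": -0.0346,"dy": 0.009,"dz": 0,"ax": 0,"ay": 0,"az": 0,"hand": 0.005},{"dx": -0.0346,"dy": 0.009,"dz": 0,"ax": 0,"ay": 0,"az": 0,"hand": 0.005},{"dx": -0.0346,"dy": 0.009,"dz": 0,"ax": 0,"ay": 0,"az": 0,"hand": 0.005}]' --force 80

```text
clock: 12.08
position: [338.2, 49.0, 211.3]
tool_rot: [-0.001, 0.914, 0.407, -0.001]
ft_force: [-0.4, -1.0, -1.5]
gripper_width: 14.6
finger_force: 78.2
```

```bash
python3 go.py 463 -289 150 48
```

```text
t 12.07 pos [338.2  49.  211.3] yaw 48.01 tilt [-0.0027  0.0005] w 14.6 F [-0.4 -1.  -1.5] j6 0.53
az 0.01 | shift after turn, tool mm [-167.7  318.9   61.3] | before turn [-167.7  319.    60.8]
```

Emit:
carry_out --rows '[{"dx": -0.0186,"dy": 0.0354,"dz": 0,"ax": 0,"ay": 0,"az": 0,"hand": 0.005},{"dx": -0.0186,"dy": 0.0354,"dz": 0,"ax": 0,"ay": 0,"az": 0,"hand": 0.005},{"dx": -0.0186,"dy": 0.0354,"dz": 0,"ax": 0,"ay": 0,"az": 0,"hand": 0.005},{"dx": -0.0186,"dy": 0.0354,"dz": 0,"ax": 0,"ay": 0,"az": 0,"hand": 0.005},{"dx": -0.0186,"dy": 0.0354,"dz": 0,"ax": 0,"ay": 0,"az": 0,"hand": 0.005},{"dx": -0.0186,"dy": 0.0354,"dz": 0,"ax": 0,"ay": 0,"az": 0,"hand": 0.005},{"dx": -0.0186,"dy": 0.0354,"dz": 0,"ax": 0,"ay": 0,"az": 0,"hand": 0.005},{"dx": -0.0186,"dy": 0.0354,"dz": 0,"ax": 0,"ay": 0,"az": 0,"hand": 0.005},{"dx": -0.0188,"dy": 0.0355,"dz": 0,"ax": 0,"ay": 0,"az": 0,"hand": 0.005},{"dx": 0,"dy": 0,"dz": 0.03,"ax": 0,"ay": 0,"az": 0,"hand": 0.005},{"dx": 0,"dy": 0,"dz": 0.03,"ax": 0,"ay": 0,"az": 0,"hand": 0.005},{"dx": 0,"dy": 0,"dz": 0,"ax": 0,"ay": 0,"az": 0,"hand": 0.005},{"dx": 0,"dy": 0,"dz": 0,"ax": 0,"ay": 0,"az": 0,"hand": 0.005}]' --force 80

```text
clock: 13.7
position: [464.4, -288.2, 152.9]
tool_rot: [0.0, 0.914, 0.407, 0.0]
ft_force: [1.0, 0.4, -2.0]
gripper_width: 14.3
finger_force: 78.4
```

```bash
python3 go.py 463 -289 150 48; python3 - <<'E'
from h import *
vv,uu=np.mgrid[0:420,0:560]
c=cam('side'); np.save('side2.npy',c,allow_pickle=True); P=pts(c,uu,vv); H,S,V=cv2.split(cv2.cvtColor(c['pixels'],cv2.COLOR_RGB2HSV))
m=(H>=2)&(H<=14)&(S>120)&(np.hypot(P[...,0]-463,P[...,1]+289)<60)&(P[...,2]>90); q=P[m]; print('orange',len(q),q.min(0).round(1),q.max(0).round(1),q.mean(0).round(1))
b=(np.hypot(P[...,0]-463,P[...,1]+289)<45)&(P[...,2]>100)&(P[...,2]<127)&~m; q=P[b]
for z in range(98,132,4):
    s=b&(P[...,2]>=z-2)&(P[...,2]<z+2); 
    if s.any(): print(z,s.sum(),'x',P[s][:,0].min().round(1),P[s][:,0].max().round(1),'y',P[s][:,1].min().round(1),P[s][:,1].max().round(1))
a=cv2.resize(c['pixels'][135:205,265:345],(640,560),interpolation=2)
cv2.imwrite('pics/hover.png',a[:,:,::-1])
E
```

```text
t 13.7 pos [ 464.4 -288.2  152.9] yaw 48.0 tilt [ 0.0001 -0.0001] w 14.3 F [ 1.   0.4 -2. ] j6 -0.04
az 0.0 | shift after turn, tool mm [-1.5 -0.5  2.9] | before turn [-1.5 -0.5  2.9]
orange 55 [ 446.4 -298.2  128.5] [ 483.3 -266.   160.7] [ 474.2 -274.4  144.3]
102 2 x 455.7 459.1 y -280.8 -278.7
106 5 x 449.2 472.5 y -285.1 -273.6
110 11 x 452.6 482.5 y -278.2 -269.6
114 9 x 456.0 482.6 y -275.7 -268.1
118 1 x 479.3 479.3 y -267.6 -267.6
122 14 x 436.3 492.7 y -299.2 -260.2
126 43 x 436.3 493.3 y -303.8 -255.5
```

View pics/hover.png

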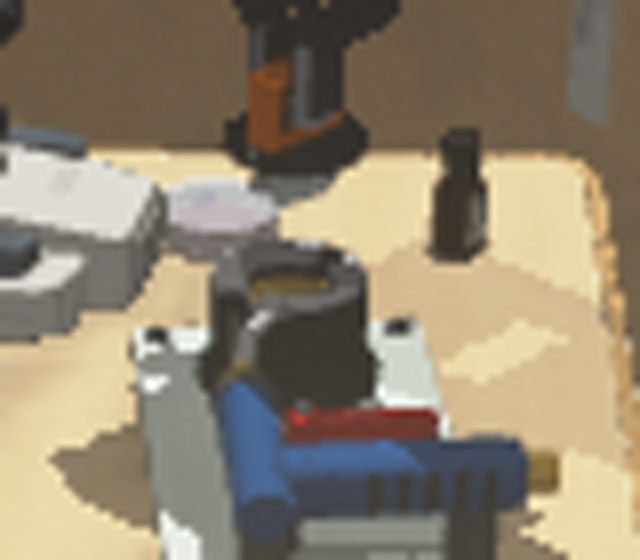

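The hovering module's flange at (298,140) is roughly above the socket rim at (289,262). I'll get a subpixel column comparison of the two silhouettes.

```bash
python3 - <<'E'
from h import *
c=np.load('side2.npy',allow_pickle=True).item(); g=cv2.cvtColor(c['pixels'],cv2.COLOR_RGB2GRAY).astype(int)
print('flange rows'); 
for r in range(147,158): print(r,g[r,288:316].tolist())
print('socket rows')
for r in range(164,182): print(r,g[r,286:316].tolist())
E
```

```text
flange rows
147 [94, 95, 94, 93, 95, 95, 93, 93, 81, 79, 80, 77, 60, 69, 85, 67, 51, 51, 50, 51, 93, 95, 95, 95, 96, 95, 93, 95]
148 [95, 94, 93, 94, 95, 94, 94, 92, 81, 78, 79, 75, 59, 64, 84, 68, 51, 51, 52, 56, 92, 95, 95, 95, 95, 96, 94, 96]
149 [95, 94, 94, 94, 95, 93, 92, 52, 78, 78, 79, 77, 55, 64, 84, 68, 53, 66, 81, 76, 51, 92, 95, 94, 96, 95, 95, 95]
150 [94, 93, 93, 93, 95, 52, 47, 48, 79, 79, 79, 76, 55, 68, 87, 86, 86, 80, 75, 59, 49, 48, 91, 95, 95, 96, 96, 96]
151 [94, 92, 93, 90, 93, 54, 49, 53, 79, 79, 79, 75, 62, 66, 74, 76, 74, 58, 49, 48, 49, 49, 49, 94, 96, 96, 96, 97]
152 [94, 93, 92, 91, 92, 54, 49, 52, 79, 79, 79, 76, 75, 74, 66, 58, 50, 49, 50, 49, 49, 49, 50, 93, 96, 96, 97, 95]
153 [93, 94, 93, 92, 75, 57, 50, 50, 71, 68, 80, 76, 60, 57, 50, 50, 50, 49, 50, 48, 50, 50, 56, 98, 101, 101, 100, 102]
154 [185, 184, 185, 184, 182, 134, 64, 50, 84, 54, 54, 53, 51, 51, 51, 51, 51, 49, 49, 50, 50, 56, 127, 172, 174, 176, 175, 177]
155 [216, 216, 217, 216, 215, 215, 138, 76, 59, 51, 51, 51, 51, 51, 51, 51, 52, 51, 52, 57, 70, 129, 213, 215, 215, 214, 215, 215]
156 [
[... 2101 characters left out ...]
207, 212, 107, 90, 91]
177 [189, 231, 233, 233, 231, 111, 60, 64, 84, 116, 110, 67, 57, 57, 57, 57, 56, 56, 57, 57, 57, 56, 57, 57, 81, 205, 212, 211, 211, 211]
178 [137, 229, 232, 232, 150, 68, 57, 64, 89, 116, 108, 66, 56, 57, 58, 57, 57, 58, 57, 57, 57, 56, 57, 57, 57, 160, 209, 211, 211, 212]
179 [138, 137, 138, 115, 64, 58, 57, 64, 104, 118, 104, 62, 57, 58, 57, 57, 56, 57, 57, 57, 57, 57, 57, 57, 57, 62, 203, 211, 210, 211]
180 [138, 137, 138, 114, 64, 57, 57, 64, 109, 113, 89, 61, 57, 57, 57, 57, 58, 58, 57, 58, 57, 57, 57, 57, 57, 62, 124, 207, 211, 210]
181 [138, 138, 138, 95, 60, 58, 64, 84, 89, 81, 79, 69, 59, 58, 58, 58, 58, 57, 58, 58, 58, 58, 58, 57, 58, 60, 163, 208, 211, 210]
```

```bash
python3 - <<'E'
from h import *
c=np.load('side2.npy',allow_pickle=True).item()
print('flange',ray(c,301.43,152.2,122.9).round(2), ray(c,301.43,152.2,119.9).round(2))
for v,z in [(168.5,60),(169.5,60),(172,55)]: print('rim',v,z,ray(c,300.67,v,z).round(2))
# front edges: flange lower front row ~156.7 at z 120 ; rim front upper edge row ~173.8 at z 60
print('flange front low',ray(c,301.4,156.6,119.9).round(1),'rim front',ray(c,300.7,173.9,60).round(1))
print('rim back',ray(c,300.7,164.6,60).round(1))
E
```

```text
flange [ 464.81 -290.32  122.9 ] [ 464.77 -296.66  119.9 ]
rim 168.5 60 [ 466.08 -293.6    60.  ]
rim 169.5 60 [ 466.05 -286.23   60.  ]
rim 172 55 [ 465.9 -277.5   55. ]
flange front low [ 464.8 -263.   119.9] rim front [ 465.8 -254.5   60. ]
rim back [ 466.1 -323.    60. ]
```

Emit:
carry_out --rows '[{"dx": 0.0008,"dy": 0.0009,"dz": 0.015,"ax": 0,"ay": 0,"az": 0,"hand": 0.005},{"dx": 0,"dy": 0,"dz": 0.01,"ax": 0,"ay": 0,"az": 0,"hand": 0.005},{"dx": 0,"dy": 0,"dz": 0.005,"ax": 0,"ay": 0,"az": 0,"hand": 0.005},{"dx": 0,"dy": 0,"dz": 0.004,"ax": 0,"ay": 0,"az": 0,"hand": 0.005},{"dx": 0,"dy": 0,"dz": 0.004,"ax": 0,"ay": 0,"az": 0,"hand": 0.005},{"dx": 0,"dy": 0,"dz": 0.003,"ax": 0,"ay": 0,"az": 0,"hand": 0.005},{"dx": 0,"dy": 0,"dz": 0.002,"ax": 0,"ay": 0,"az": 0,"hand": 0.005},{"dx": 0,"dy": 0,"dz": 0,"ax": 0,"ay": 0,"az": 0,"hand": 0.005}]' --force 80

```text
clock: 14.75
position: [465.4, -288.1, 109.5]
tool_rot: [-0.0, 0.914, 0.407, -0.0]
ft_force: [-1.0, -0.0, -1.1]
gripper_width: 14.7
finger_force: 78.4
```

```bash
python3 go.py 465.6 -288.2 107 48; python3 -c "
from h import *; print(get_obs()['ft_torque'].round(2))"
```

```text
t 14.75 pos [ 465.4 -288.1  109.5] yaw 48.0 tilt [-0.  0.] w 14.7 F [-1.  -0.  -1.1] j6 -0.04
az -0.0 | shift after turn, tool mm [0.1 0.3 2.5] | before turn [0.1 0.3 2.5]
[ 0.04  0.04 -0.02]
```

The nose is 7 mm into the bore without contact. Continuing slowly.

Emit:
carry_out --rows '[{"dx": 0,"dy": 0,"dz": 0.002,"ax": 0,"ay": 0,"az": 0,"hand": 0.005},{"dx": 0,"dy": 0,"dz": 0.002,"ax": 0,"ay": 0,"az": 0,"hand": 0.005},{"dx": 0,"dy": 0,"dz": 0.002,"ax": 0,"ay": 0,"az": 0,"hand": 0.005},{"dx": 0,"dy": 0,"dz": 0.002,"ax": 0,"ay": 0,"az": 0,"hand": 0.005},{"dx": 0,"dy": 0,"dz": 0,"ax": 0,"ay": 0,"az": 0,"hand": 0.005}]' --force 80

```text
clock: 15.38
position: [465.5, -288.2, 101.6]
tool_rot: [0.0, 0.914, 0.407, 0.0]
ft_force: [-0.5, 0.5, 3.2]
gripper_width: 14.5
finger_force: 79.0
```

```bash
python3 go.py 465.6 -288.2 101.5 48; python3 -c "
from h import *; print(get_obs()['ft_torque'].round(2))"
```

```text
t 15.38 pos [ 465.5 -288.2  101.6] yaw 48.0 tilt [ 0.0003 -0.0002] w 14.5 F [-0.5  0.5  3.2] j6 -0.04
az -0.0 | shift after turn, tool mm [0.1 0.1 0.1] | before turn [0.1 0.1 0.1]
[0.1  0.09 0.05]
```

Emit:
carry_out --rows '[{"dx": 0,"dy": 0,"dz": 0.002,"ax": 0,"ay": 0,"az": 0,"hand": 0.005},{"dx": 0,"dy": 0,"dz": 0.002,"ax": 0,"ay": 0,"az": 0,"hand": 0.005},{"dx": 0,"dy": 0,"dz": 0.002,"ax": 0,"ay": 0,"az": 0,"hand": 0.005},{"dx": 0,"dy": 0,"dz": 0.002,"ax": 0,"ay": 0,"az": 0,"hand": 0.005},{"dx": 0,"dy": 0,"dz": 0.002,"ax": 0,"ay": 0,"az": 0,"hand": 0.005},{"dx": 0,"dy": 0,"dz": 0,"ax": 0,"ay": 0,"az": 0,"hand": 0.005}]' --force 80

```text
clock: 16.12
position: [465.5, -288.2, 93.4]
tool_rot: [0.001, 0.914, 0.407, 0.0]
ft_force: [-3.8, 2.9, 21.9]
gripper_width: 14.6
finger_force: 81.8
```

```bash
python3 go.py 465.6 -288.2 92.5 48; python3 -c "
from h import *; print(get_obs()['ft_torque'].round(2))"
```

```text
t 16.12 pos [ 465.5 -288.2   93.4] yaw 48.0 tilt [ 0.0011 -0.0014] w 14.6 F [-3.8  2.9 21.9] j6 -0.04
az 0.0 | shift after turn, tool mm [0.1 0.1 0.9] | before turn [0.1 0.1 0.9]
[ 0.7   0.87 -0.02]
```

Fz of 22 N at the expected home height means the flange is on the rim. I'll ease off slightly and turn clockwise.

Emit:
carry_out --rows '[{"dx": 0,"dy": 0,"dz": -0.0008,"ax": 0,"ay": 0,"az": 0,"hand": 0.005},{"dx": 0,"dy": 0,"dz": 0,"ax": 0,"ay": 0,"az": 5,"hand": 0.005},{"dx": 0,"dy": 0,"dz": 0,"ax": 0,"ay": 0,"az": 5,"hand": 0.005},{"dx": 0,"dy": 0,"dz": 0,"ax": 0,"ay": 0,"az": 5,"hand": 0.005},{"dx": 0,"dy": 0,"dz": 0,"ax": 0,"ay": 0,"az": 5,"hand": 0.005},{"dx": 0,"dy": 0,"dz": 0,"ax": 0,"ay": 0,"az": 5,"hand": 0.005},{"dx": 0,"dy": 0,"dz": 0,"ax": 0,"ay": 0,"az": 0,"hand": 0.005}]' --force 90

```text
clock: 17.0
position: [465.8, -288.6, 93.5]
tool_rot: [0.001, 0.98, 0.199, 0.001]
ft_force: [-2.0, 0.1, 13.1]
gripper_width: 14.2
finger_force: 88.2
```

```bash
python3 go.py 465.6 -288.2 92.5 48; python3 -c "
from h import *; print(get_obs()['ft_torque'].round(2))"
```

```text
t 17.0 pos [ 465.8 -288.6   93.5] yaw 22.94 tilt [ 0.0017 -0.0017] w 14.2 F [-2.   0.1 13.1] j6 0.4
az -25.06 | shift after turn, tool mm [ 0.1 -0.4  1. ] | before turn [-0.1 -0.4  1. ]
[ 0.16  0.34 -0.02]
```

Emit:
carry_out --rows '[{"dx": 0,"dy": 0,"dz": 0,"ax": 0,"ay": 0,"az": 5,"hand": 0.005},{"dx": 0,"dy": 0,"dz": 0,"ax": 0,"ay": 0,"az": 5,"hand": 0.005},{"dx": 0,"dy": 0,"dz": 0,"ax": 0,"ay": 0,"az": 5,"hand": 0.005},{"dx": 0,"dy": 0,"dz": 0,"ax": 0,"ay": 0,"az": 5,"hand": 0.005},{"dx": 0,"dy": 0,"dz": 0,"ax": 0,"ay": 0,"az": 5,"hand": 0.005},{"dx": 0,"dy": 0,"dz": 0,"ax": 0,"ay": 0,"az": 5,"hand": 0.005},{"dx": 0,"dy": 0,"dz": 0,"ax": 0,"ay": 0,"az": 5,"hand": 0.005},{"dx": 0,"dy": 0,"dz": 0,"ax": 0,"ay": 0,"az": 5,"hand": 0.005},{"dx": 0,"dy": 0,"dz": 0,"ax": 0,"ay": 0,"az": 5,"hand": 0.005},{"dx": 0,"dy": 0,"dz": 0,"ax": 0,"ay": 0,"az": 5,"hand": 0.005},{"dx": 0,"dy": 0,"dz": 0,"ax": 0,"ay": 0,"az": 0,"hand": 0.005}]' --force 90

```text
clock: 18.38
position: [465.8, -289.3, 93.5]
tool_rot: [0.001, 0.972, -0.234, 0.001]
ft_force: [-2.2, -3.8, 12.9]
gripper_width: 14.3
finger_force: 88.0
```

```bash
python3 go.py 465.6 -288.2 92.5 -35; python3 -c "
from h import *; print(get_obs()['ft_torque'].round(2))"
```

```text
t 18.38 pos [ 465.8 -289.3   93.5] yaw -27.04 tilt [ 0.0017 -0.0034] w 14.3 F [-2.2 -3.8 12.9] j6 1.27
az 7.96 | shift after turn, tool mm [-0.8 -0.8  1. ] | before turn [-0.7 -0.9  1. ]
[-0.47  0.43  0.09]
```

Emit:
carry_out --rows '[{"dx": 0,"dy": 0,"dz": 0,"ax": 0,"ay": 0,"az": 3,"hand": 0.005},{"dx": 0,"dy": 0,"dz": 0,"ax": 0,"ay": 0,"az": 3,"hand": 0.005},{"dx": 0,"dy": 0,"dz": 0,"ax": 0,"ay": 0,"az": 2,"hand": 0.005},{"dx": 0,"dy": 0,"dz": 0,"ax": 0,"ay": 0,"az": 0,"hand": 0.005}]' --force 90

```text
clock: 18.88
position: [465.6, -289.4, 93.5]
tool_rot: [0.002, 0.954, -0.301, 0.001]
ft_force: [-2.5, -3.3, 12.6]
gripper_width: 14.3
finger_force: 88.1
```

```bash
python3 go.py 465.6 -288.2 92.5 -35; python3 -c "
from h import *; print(get_obs()['ft_torque'].round(2))"
```

```text
t 18.88 pos [ 465.6 -289.4   93.5] yaw -35.0 tilt [ 0.0014 -0.0036] w 14.3 F [-2.5 -3.3 12.6] j6 1.41
az 0.0 | shift after turn, tool mm [-0.7 -1.   1. ] | before turn [-0.7 -1.   1. ]
[-0.55  0.52  0.19]
```

Emit:
carry_out --rows '[{"dx": 0,"dy": 0,"dz": 0,"ax": 0,"ay": 0,"az": 2,"hand": 0.005},{"dx": 0,"dy": 0,"dz": 0,"ax": 0,"ay": 0,"az": 1,"hand": 0.005},{"dx": 0,"dy": 0,"dz": 0,"ax": 0,"ay": 0,"az": 0,"hand": 0.005}]' --force 90

```text
clock: 19.25
position: [465.5, -289.4, 93.5]
tool_rot: [0.002, 0.946, -0.325, 0.001]
ft_force: [-3.1, -3.8, 12.5]
gripper_width: 14.1
finger_force: 88.2
```

```bash
python3 go.py 465.6 -288.2 92.5 -35; python3 -c "
from h import *; print(get_obs()['ft_torque'].round(2))"
```

```text
t 19.25 pos [ 465.5 -289.4   93.5] yaw -37.96 tilt [ 0.0011 -0.0036] w 14.1 F [-3.1 -3.8 12.5] j6 1.46
az -2.96 | shift after turn, tool mm [-0.7 -1.   1. ] | before turn [-0.7 -1.   1. ]
[-0.51  0.67  0.37]
```

Emit:
carry_out --rows '[{"dx": 0,"dy": 0,"dz": 0,"ax": 0,"ay": 0,"az": 2,"hand": 0.005},{"dx": 0,"dy": 0,"dz": 0,"ax": 0,"ay": 0,"az": 0,"hand": 0.005},{"dx": 0,"dy": 0,"dz": 0,"ax": 0,"ay": 0,"az": 0,"hand": 0.005},{"dx": 0,"dy": 0,"dz": 0,"ax": 0,"ay": 0,"az": 0,"hand": 0.005}]' --force 90

```text
clock: 19.75
position: [465.5, -289.4, 93.5]
tool_rot: [0.002, 0.94, -0.342, 0.001]
ft_force: [-3.3, -4.3, 12.4]
gripper_width: 14.3
finger_force: 88.3
```

```bash
python3 go.py 465.6 -288.2 92.5 -35; python3 - <<'E'
from h import *; print(get_obs()['ft_torque'].round(2))
vv,uu=np.mgrid[0:420,0:560]
c=cam('side');P=pts(c,uu,vv);H,S,V=cv2.split(cv2.cvtColor(c['pixels'],cv2.COLOR_RGB2HSV))
m=((H<8)|(H>172))&(S>100)&(np.hypot(P[...,0]-435,P[...,1]+136)<50)&(P[...,2]>55)
a=np.radians(6.4);R=np.array([[np.cos(a),-np.sin(a)],[np.sin(a),np.cos(a)]]);g=(P[m][:,:2]-[451.5,-187])@R
print('red y',np.percentile(g[:,1],[2,50,98]).round(1))
cv2.imwrite('pics/end.png',cv2.resize(c['pixels'][130:220,255:375],(800,600),interpolation=2)[:,:,::-1])
E
```

```text
t 19.75 pos [ 465.5 -289.4   93.5] yaw -39.94 tilt [ 0.0009 -0.0037] w 14.3 F [-3.3 -4.3 12.4] j6 1.5
az -4.94 | shift after turn, tool mm [-0.6 -1.1  1. ] | before turn [-0.7 -1.   1. ]
[-0.59  0.73  0.49]
red y [48.3 54.4 60.9]
```

View pics/end.png

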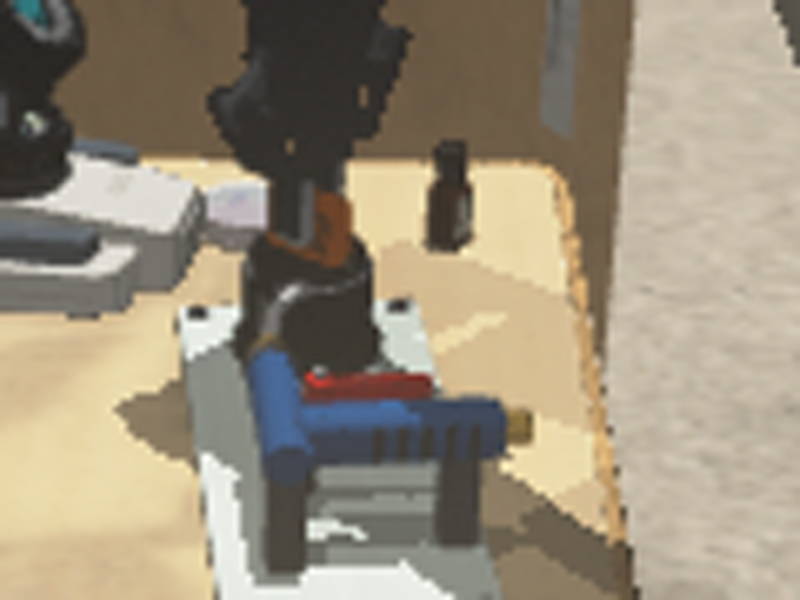

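The module sits with its flange on the socket rim at (310,270), still gripped. The trigger is released at (370,383) and the oil bottle is standing at (450,200). Torque climbs stiffly past 0.2 N m, so the stop is reached, and Fz is 12 N with the flange on the rim. Handing in.

```bash
python3 -c "
from bench import *
print(sign_off())"
```

```text
the job is handed in; nothing more can be done
None
```

I handed in the job at about 20 s on the clock: trigger fully squeezed and sprung back, orange lamp module pushed home and turned clockwise to the stop, and the gripper still holding it there.

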